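# Tuck the tablet case's closing tab under its lip

### The job

Close the tablet case on the tray: with a fingertip, push its raised orange tab over towards the cover, press it flat while it is still drawn back, then push it along the cover until its tongue is fully home beneath the steel lip and stays down when you take your finger away. Only touch and push, gently: do not pinch or lift anything, and leave the case propped on its stand and everything else where it stands.

Things in the scene. Friction and masses are not known exactly. Their poses are not given: they have to be found in the camera images.
- case: Grey tablet case, blue cover, loose, about 0.7 kg, 165 (front to rear) x 220 x 16 mm; its cover slopes up to the rear at 0.24 rad. Front edge against a ledge of the tray, rear on a wire stand. Origin: middle of the front lower edge, 4 mm above the sideboard. Axes level: x to the high rear edge, y left along the front edge, z up.
- lip_edge (a point): Middle of the open rear edge of the steel lip on the cover, at the level of its lower face, 8 mm above the cover. Axes as case. The lip is 64 mm wide, 3 mm thick, reaches 18 mm from here towards the front and is closed there and at its sides.
- tab_hinge (a point): Middle of the orange tab's hinge axis, 3 mm above the cover, near its rear edge; moves with tab_slide. Axes lie with the sloping cover: x up the slope (away from the lip), y along the hinge axis, z out of the cover.
- tab (a joint): Tab's hinge angle, rad: 0 = flat on the cover pointing at the lip (a stop), 1.57 = square to the cover, up to 2.6 = thrown back to the rear. A spring (0.04 N m/rad, rest near 1.75) lifts it again when let go untucked. Tab: 40 g, 4 mm thick, centred on the axis; panel 60 mm wide from 2 to 62 mm from the axis, then a tongue 40 mm wide to 78 mm.
- tab_slide (a joint): How far the hinge has slid towards the lip, m: 0 = drawn back, 0.018 = stop, fully home. Friction about 4 N; stays where left. With the tab flat, the tongue's end is 5 mm short of the lip at 0 and 13 mm beneath it at 0.018. Slid forward while raised, the tongue lands on top of the lip; it can be pushed back.
- tab_ridge (a point): Middle of the top of the black finger ridge across the tab's outer face (upper when flat): 48 mm long, 5 mm thick, 7 mm high, 56 mm from the hinge axis; its top is 9 mm from the tab's mid-plane. The face between hinge and ridge is bare. Axes turn with the tab: x from tip to hinge, z out of the outer face.
- tab_tip (a point): Middle of the tongue's end, 78 mm from the hinge axis. Axes as tab_ridge.
- tray: Aluminium tray, fixed, 300 x 520 mm, floor 4 mm thick, rim 18 mm high. Origin: centre of the underside; x to the rear, y left.
- remote_black: Black TV remote 175 x 46 x 18 mm on the tray. Origin: centre of the underside.
- remote_silver: Silver remote 155 x 40 x 18 mm on the tray. Origin: centre of the underside.
- coaster: White ceramic coaster, 94 mm across, 8 mm thick, on the tray. Origin: centre of the underside.
- bottle: Green glass bottle, capped, 66 mm across, 190 mm tall, on the tray. Origin: centre of the underside.
- mug: Blue mug, 80 mm across, 90 mm tall, on the sideboard. Origin: centre of the underside.
- bowl: Terracotta bowl, 130 mm across, 50 mm tall, on the sideboard. Origin: centre of the underside.

How it is judged:
On the way, in this order (a step that is already met when the one before it is completed fails the run):
1. the tab is folded flat on the cover while still drawn back (value of joint tab below 0.15 rad and value of joint tab_slide below 0.008 m), for 0.02 s.
2. the tongue is slid home beneath the lip (value of joint tab below 0.09 rad and value of joint tab_slide above 0.014 m), for 0.2 s.
At the end, for the whole second after the job is handed in: The tab lies within 0.09 rad of flat and is slid at least 14 of its 18 mm beneath the lip, staying so by itself; the case is within 20 mm of where it stood on its stand and at rest, and every other thing is within 20 mm of where it stood (all of step 2 and distance of each of case, remote_black, remote_silver, coaster, bottle, mug, bowl from where it was at the start of the episode below 0.02 m and linear speed of case below 0.02 m/s); the robot touches nothing.
It fails at once if the case is lifted, carried or shoved more than 20 mm, or tipped off its stand (distance of case from where it was at the start of the episode above 0.02 m or angle between case's own z axis and vertical above 0.15 rad).
It fails at once if the tab is pinched or pressed harder than 35 N (contact force between the fingers and tab above 35 N).
It fails at once if another thing is lifted or moved more than 20 mm, or the bottle is tipped (distance of any of remote_black, remote_silver, coaster, bottle, mug, bowl from where it was at the start of the episode above 0.02 m or angle between bottle's own z axis and vertical above 0.3 rad).
It also fails if it takes over 43 s, if anything falls off the work surface, if the arm or the gripper's body presses on something with over 40 N, if the wrist force passes 120 N, or if a joint passes its speed limit or range.

### The arm

A 7-joint arm with a two-finger parallel gripper is mounted at the origin on the work surface. World frame = base frame: x ahead of the robot, y to its left, z up, the work surface at z = 0. Lengths are in m, angles in rad, forces in N, time in s.
With the tool pointing down it reaches from about 0.425 to 0.825 m from the base axis. Payload 3.6 kg.
Tool frame: the origin (TCP) lies on the centre line of the jaws, within the pads' length; the fingertips stand 25 mm ahead of it and the grasp point (between the pads) lies 6 mm ahead of it (tip_reach is the distance from the TCP to the fingertips, in m); z points along the fingers, y is the direction in which the jaws open and shut (so a half turn about z gives the same grasp; the last joint's range is limited). The gripper opens to 93 mm and grips with 3 to 60 N. Pads are 15 mm wide; open, the fingers measure 128 mm over their backs; the gripper's body (75 mm by 188 mm) begins 65 mm behind the grasp point.
Start: joints at [1.165, 0.615, -0.013, 1.423, 0.008, 1.103, -0.04], TCP at [0.24, -0.604, 0.244] pointing down, gripper open.
Joint ranges: [-3.12, 3.12], [-0.3, 2.06], [-1.34, 1.32], [0.26, 2.42], [-1.36, 4.5], [0.01, 1.98], [-2.84, 2.84]. Speed limits (rad/s): [2.79, 2.79, 3.14, 3.14, 3.14, 3.14, 3.14].

### API

Orientations are given as a unit quaternion [w, x, y, z].
In Python, from plant import * gives the robot as it stands.
- The arm moves only by the tool servo_tool, never from a script. Its argument "deltas" is one flat list of numbers, 4 for each row, row after row: the shift along the tool's x, y, z scaled (see below), then the turn about the tool's z scaled (see below). In form: [tx, ty, tz, roll, tx, ty, tz, roll, ...]. A call has 1 to 8 rows; each row is the pose to reach, as a shift and turn from the pose measured when the call began, along the tool's axes at that moment, turning the shorter way round; what a row does not reach only later rows make up. The controller multiplies each number of a shift by 15 cm and each number of a turn by 360 degrees. A row lasts 1/8 s, in which the tool goes at most 62.5 mm and 10.7 degrees, less where a joint would pass 70% of its speed; a pose out of reach is approached as far as the arm can. A call with a number of a shift or a turn outside -1 to 1 is refused whole. A call with a gripper value outside its range is refused whole. "claw" is the closure, from -1 (fully open) to 1 (shut), set as the call begins (left out, the last holds). The fingers move at their own pace and stop on an object; "newtons" is the grip in N (left out, the last holds). Time passes only in rows, so rows that repeat a pose let the fingers close. It gives the time, the measured TCP pose, the force and the opening at its end, in the units of the state.
- state(): the state, without advancing time (a new reading comes with each control period).
- grab_frame(name): name is "side" or "top"; returns the picture (420x560x3 uint8, red, green, blue); there is no depth.
- camera_params(name): a dict with "fx", "fy", "cx", "cy" (pixels), "position" and "orientation" of the camera in the world. Camera axes: x right, y down, z forward; pixel columns grow to the right and rows downward; lengths in m; the calibration is good to about 2 mm. A picture is of the moment at which its call begins. camera_params takes no time and is no camera call.
- job_done(): hands the job in, once; it reports no verdict.
Trained networks look in the newest picture that a camera, given by its name, has taken for a name from the list of things; names that differ only in an ending like _2 or _b are one class to them, and where a whole thing is asked for, a point or a joint stands for the part that bears it (a point fixed in the world has none). Each returns a list of dicts, best first, with "p" (0 to 1); they miss things now and then, are a little off and sometimes report something else, mostly with a low value. They report only what shows in the picture. A call takes as long as a camera call.
- boxes_of(target, camera): "at" ([x, y, z] in m, in world coordinates, good to about 4 mm: the middle of the surface that is visible of it).
- silhouettes(target, camera): "region" (420x560 bool, what is visible of it).
The state is a dict: "time": time; "q": joint angles; "joint_velocities": joint speeds; "joint_torque": joint torques, N m; "tool_pos": TCP position; "ee_rot": TCP orientation; "force": force on the tool from outside, world axes, zero at the start; "ft_torque": the same for the moment, N m; "grip_width": finger opening in m.
Only numpy, scipy, OpenCV 4.12 (cv2) and the standard library are available. Lean on these libraries where they do the work, as an engineer would, in place of code of your own. Each camera call takes 0.05 s, during which the arm holds its last target.

## Working session

There is one attempt and no reset: what is moved stays moved. The work goes in short steps, Python scripts to look and compute and a tool call to move; the robot and the scene stay as the last step left them, time stands still between calls to the robot, and variables do not carry over. Pictures are saved under pics/ and viewed, and the job is handed in when it is done.

Besides the shell and the picture viewer there is one more tool, called as name(argument=value, ...) on one line, values as JSON. servo_tool: Moves the arm, as the interface text tells. Its arguments: {"type":"object","properties":{"deltas":{"type":"array"},"claw":{"type":"number"},"newtons":{"type":"number"}},"required":["deltas"]}

```bash
mkdir -p pics; ls; python3 - <<'E'
from plant import *
import cv2
for n in ("side","top"):
    im=grab_frame(n); cv2.imwrite(f"pics/{n}0.png",im[:,:,::-1])
    print(n,camera_params(n))
    for t in ("case","tab","tab_ridge","tab_tip","tab_hinge","lip_edge"):
        print(t,[(d['p'],[round(float(v),4) for v in d['at']]) for d in boxes_of(t,n)[:2]])
print(state())
E
```

```text
pics
side {'fx': 435.9387971355916, 'fy': 435.9387971355916, 'cx': 276.3254747185258, 'cy': 208.90525586656122, 'position': array([-0.03913975,  0.76950597,  1.00205118]), 'orientation': array([ 0.12620288, -0.28728756,  0.877883  , -0.36174594])}
case [(0.72, [0.5232, -0.0194, 0.0437])]
tab [(0.76, [0.5872, -0.0248, 0.1086])]
tab_ridge [(0.69, [0.5843, -0.0248, 0.0986]), (0.55, [0.6583, 0.5037, 0.0244])]
tab_tip [(0.51, [0.5864, -0.0213, 0.1058])]
tab_hinge [(0.6, [0.5859, -0.0235, 0.1002])]
lip_edge [(0.62, [0.5255, -0.018, 0.0419]), (0.33, [0.5813, -0.0277, 0.1039])]
top {'fx': 404.34535379831027, 'fy': 404.34535379831027, 'cx': 282.41966657577177, 'cy': 210.31309705498842, 'position': array([ 0.31428702, -0.01115046,  1.30012927]), 'orientation': array([ 0.06410029, -0.69787174,  0.71092566, -0.0587442 ])}
case [(0.89, [0.525, -0.0297, 0.0442]), (0.3, [0.4785, -0.2106, 0.0131])]
tab []
tab_ridge []
tab_tip []
tab_hinge [(0.53, [0.54, -0.0276, 0.0022])]
lip_edge [(0.72, [0.5266, -0.0343, 0.0396])]
{'time': 0.7, 'q': array([ 1.16548936,  0.614833  , -0.0125881 ,  1.42338407,  0.00811755,
        1.10339036, -0.04041429]), 'joint_velocities': array([-0.00106393,  0.0008808 , -0.00053098, -0.00143856,  0.00080753,
       -0.00035086,  0.00066449]), 'joint_torque': array([-6.93326529e-04, -4.58691287e+01,  2.08953246e-01, -1.66000289e+01,
       -6.10691495e-02,  1.32696817e-02,  3.22058804e-05]), 'tool_pos': array([ 0.24038336, -0.60389914,  0.24368909]), 'ee_rot': array([1.58660934e-05, 9.82114264e-01, 1.88285881e-01, 1.08948383e-05]), 'force': array([-0.39499705,  1.43315682, -0.53025976]), 'ft_torque': array([0.00098478, 0.00347921, 0.03319941]), 'grip_width': 0.09289657308005471}
```

View pics/side0.png

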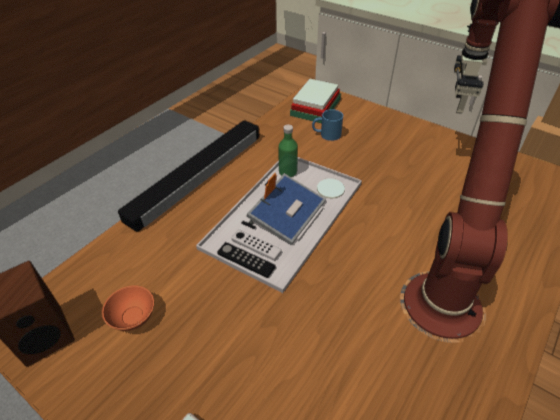

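View pics/top0.png

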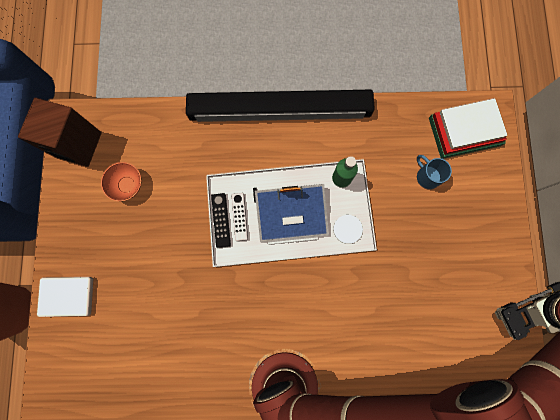

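```bash
python3 - <<'E'
import cv2
a=cv2.imread('pics/side0.png')[150:330,130:370]; cv2.imwrite('pics/side0z.png',cv2.resize(a,(800,600),interpolation=cv2.INTER_CUBIC))
a=cv2.imread('pics/top0.png')[70:205,180:360]; cv2.imwrite('pics/top0z.png',cv2.resize(a,(800,600),interpolation=cv2.INTER_CUBIC))
E
```

```text
(no output)
```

View pics/side0z.png

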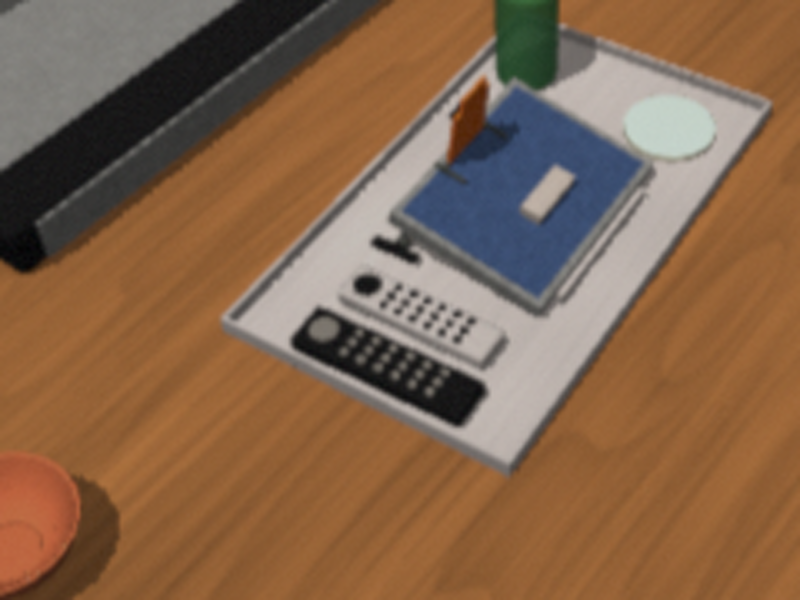

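View pics/top0z.png

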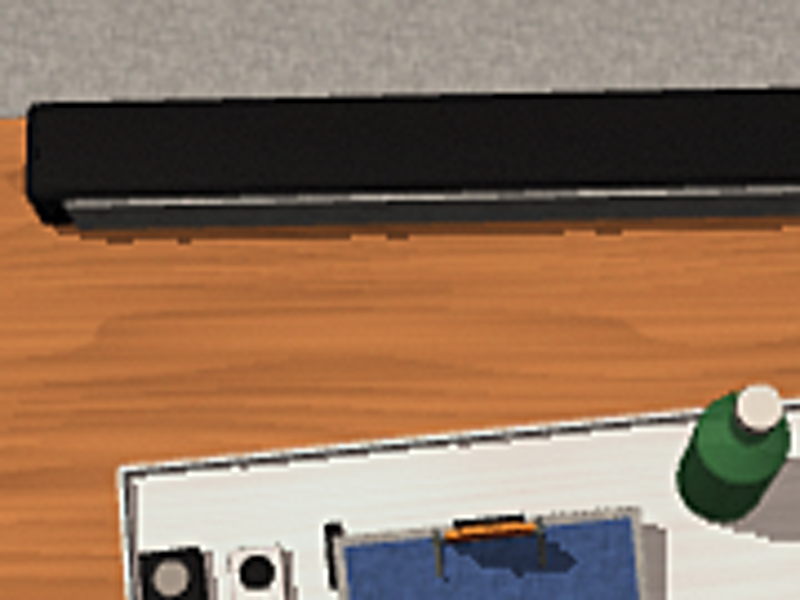

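The side picture shows the case with the orange tab upright at its rear edge (~(270,187)). The lip is at ~(294,208), and the bottle is right of the tab at ~(288,155). Next I'll fit the case pose from the cover outline in both views.

```bash
cat > h.py <<'E'
import numpy as np, cv2
from scipy.spatial.transform import Rotation as R
from scipy.optimize import least_squares
def rot(q): return R.from_quat([q[1],q[2],q[3],q[0]]).as_matrix()
def proj(c,P):
    P=np.atleast_2d(P); X=(P-c['position'])@rot(c['orientation'])
    return np.c_[c['cx']+c['fx']*X[:,0]/X[:,2], c['cy']+c['fy']*X[:,1]/X[:,2]]
def ray_z(c,uv,z):
    d=rot(c['orientation'])@np.array([(uv[0]-c['cx'])/c['fx'],(uv[1]-c['cy'])/c['fy'],1]); p=c['position']
    return p+d*(z-p[2])/d[2]
S=0.24
def c2w(pose,s,y,n): # s up the slope from lower front edge, n normal to the slope
    x0,y0,yaw=pose; a=s*np.cos(S)-n*np.sin(S); z=.004+s*np.sin(S)+n*np.cos(S)
    return np.array([x0+a*np.cos(yaw)-y*np.sin(yaw), y0+a*np.sin(yaw)+y*np.cos(yaw), z])
E
python3 - <<'E'
from plant import *
from h import *
cams={n:camera_params(n) for n in ("top","side")}
ims={n:cv2.imread(f"pics/{n}0.png") for n in cams}
C={}
for n in cams:
    hsv=cv2.cvtColor(ims[n],cv2.COLOR_BGR2HSV)
    m=cv2.inRange(hsv,(100,90,30),(130,255,255))
    sil=silhouettes("case",n)
    print(n,[ (d['p'],int(d['region'].sum())) for d in sil])
    sm=sil[0]['region'].astype(np.uint8)
    sm=cv2.dilate(sm,np.ones((5,5)))
    m=m&(sm*255); m=cv2.morphologyEx(m,cv2.MORPH_CLOSE,np.ones((15,15)))
    cs,_=cv2.findContours(m,cv2.RETR_EXTERNAL,cv2.CHAIN_APPROX_NONE); c=max(cs,key=cv2.contourArea)
    h=cv2.convexHull(c)
    for e in np.linspace(1,20,60):
        a=cv2.approxPolyDP(h,e,True)
        if len(a)<=4: break
    q=a[:,0].astype(float); C[n]=q; print(n,q.tolist())
def order(n,q,model):
    import itertools
    return min(itertools.permutations(range(4)),key=lambda p:np.sum((q[list(p)]-model)**2))
def model(p,n):
    i,j=p[3],p[4]
    P=np.array([c2w(p[:3],s,y,.016) for s,y in ((i,-.11+j),(i,.11-j),(.165-i,.11-j),(.165-i,-.11+j))])
    return proj(cams[n],P)
p0=np.array([.44,-.03,.05,.005,.005])
O={n:order(n,C[n],model(p0,n)) for n in cams}
def f(p): return np.concatenate([(model(p,n)-C[n][list(O[n])]).ravel() for n in cams]+[np.array([(p[3]-.005)*500,(p[4]-.005)*500])])
r=least_squares(f,p0); print(r.x,r.fun.round(1))
np.save('pose.npy',r.x[:3])
pose=r.x[:3]
for t in ("bottle","coaster","remote_silver"):
    for n in cams: print(t,n,[(d['p'],d['at'].round(3) if hasattr(d['at'],'round') else d['at']) for d in boxes_of(t,n)[:1]])
for n in cams:
    im=ims[n].copy()
    im=cv2.resize(im,None,fx=4,fy=4,interpolation=cv2.INTER_CUBIC)
    P=[c2w(pose,s,y,nn) for s,y,nn in ((0,-.11,.016),(0,.11,.016),(.165,.11,.016),(.165,-.11,.016))]
    cv2.polylines(im,[(proj(cams[n],P)*4+2).astype(int)],True,(0,255,0),1)
    P=[c2w(pose,s,0,.016) for s in np.arange(0,.166,.01)]
    for k,u in enumerate(proj(cams[n],P)*4+2): cv2.circle(im,tuple(int(v) for v in u),3,(0,255,255) if k%5 else (0,0,255),-1)
    u=(proj(cams[n],c2w(pose,.09,0,.016))[0]*4).astype(int)
    cv2.imwrite(f'pics/{n}fit.png',im[u[1]-280:u[1]+280,u[0]-380:u[0]+380])
E
```

```text
top [(0.58, 3593)]
top [[321.0, 187.0], [325.0, 232.0], [262.0, 238.0], [258.0, 193.0]]
side [(0.64, 3219)]
side [[284.0, 177.0], [321.0, 199.0], [291.0, 237.0], [252.0, 213.0]]
[ 0.45163132 -0.03823472  0.0859968   0.00967239  0.00956808] [ 0.1  0.2  0.2  0.8 -0.7  0.1 -0.3 -0.5  0.9 -0.9 -0.2  1.  -1.2 -0.5
  0.6 -1.4  2.3  2.3]
bottle top [(0.77, [0.6317, -0.1908, 0.13])]
bottle side [(0.78, [0.6365, -0.1779, 0.1061])]
coaster top [(0.97, [0.4744, -0.2077, 0.0121])]
coaster side [(0.89, [0.4769, -0.211, 0.0168])]
remote_silver top [(0.57, [0.5168, 0.1376, 0.0206])]
remote_silver side [(0.67, [0.5897, -0.0266, 0.099])]
```

View pics/topfit.png

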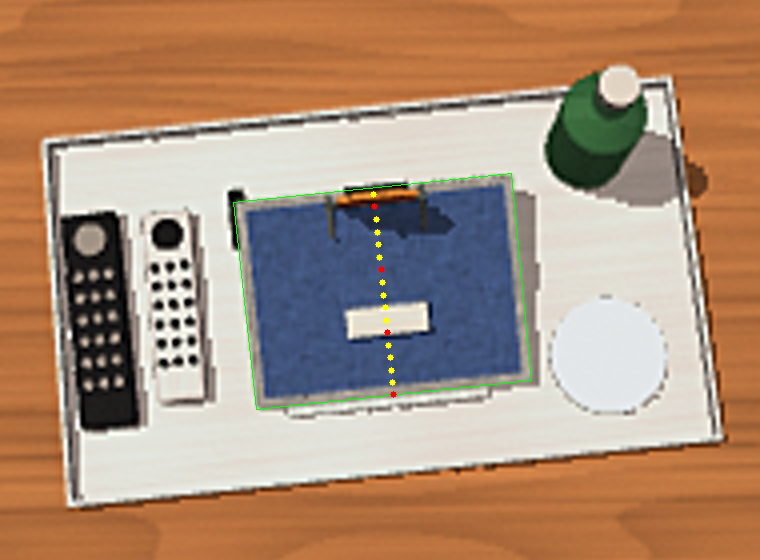

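View pics/sidefit.png

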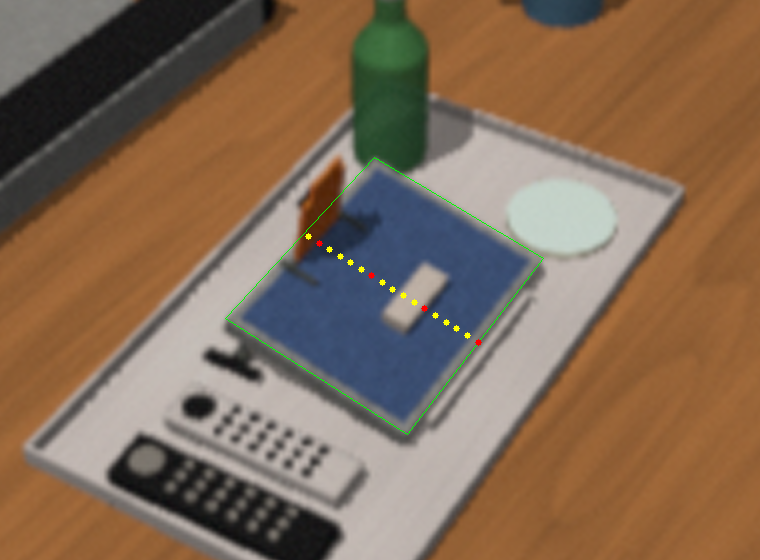

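```bash
python3 - <<'E'
from plant import *
from h import *
pose=np.load('pose.npy'); print(pose)
cams={n:camera_params(n) for n in ("top","side")}
for n in cams:
    im=cv2.imread(f"pics/{n}0.png"); hsv=cv2.cvtColor(im,cv2.COLOR_BGR2HSV)
    poly=proj(cams[n],[c2w(pose,s,y,.016) for s,y in ((.02,-.09),(.02,.09),(.12,.09),(.12,-.09))]).astype(np.int32)
    roi=np.zeros(im.shape[:2],np.uint8); cv2.fillPoly(roi,[poly],255)
    m=cv2.inRange(hsv,(0,0,90),(180,90,255))&roi
    ys,xs=np.nonzero(m); print(n,'lip px centroid',xs.mean(),ys.mean(),len(xs))
    # compare predicted centroid of lip top face for edge e
    def cen(p): return proj(cams[n],c2w(pose,p[0]-.009,p[1],.027))[0]-[xs.mean(),ys.mean()]
    print(' lip edge s,y',least_squares(cen,[.07,0]).x)
    m=cv2.inRange(hsv,(3,150,60),(22,255,255))
    b=np.zeros_like(m); u=proj(cams[n],c2w(pose,.15,0,.05))[0].astype(int); b[u[1]-25:u[1]+20,u[0]-25:u[0]+25]=255
    im2=cv2.resize(im[u[1]-30:u[1]+25,u[0]-35:u[0]+35],None,fx=10,fy=10,interpolation=cv2.INTER_CUBIC)
    for hs,th,col in ((.153,1.75,(0,255,0)),(.148,1.6,(255,255,0))):
        P=[c2w(pose,hs-r*np.cos(th),y,.019+r*np.sin(th)) for r,y in ((.002,.03),(.062,.03),(.062,.02),(.078,.02),(.078,-.02),(.062,-.02),(.062,-.03),(.002,-.03))]
        cv2.polylines(im2,[((proj(cams[n],P)-[u[0]-35,u[1]-30])*10+5).astype(int)],True,col,1)
    cv2.imwrite(f'pics/{n}tab.png',im2)
E
```

```text
[ 0.45163132 -0.03823472  0.0859968 ]
top lip px centroid 292.311377245509 219.62275449101796 167
 lip edge s,y [ 0.07040035 -0.00043257]
side lip px centroid 293.32142857142856 207.61309523809524 168
 lip edge s,y [0.06947108 0.00516417]
```

View pics/toptab.png

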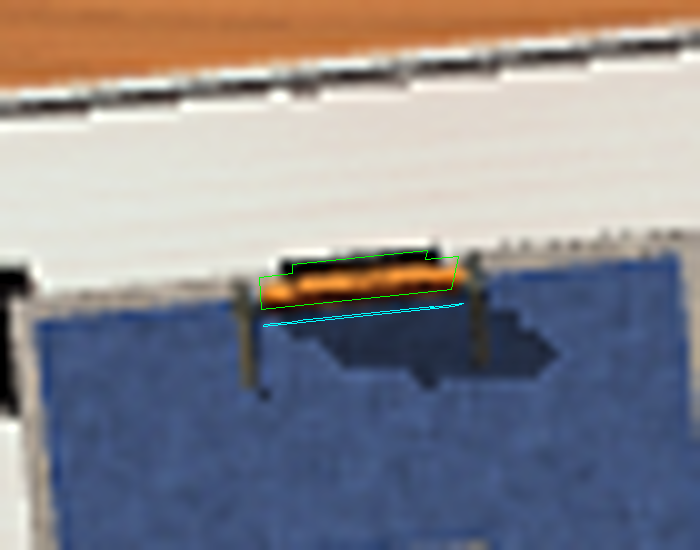

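View pics/sidetab.png

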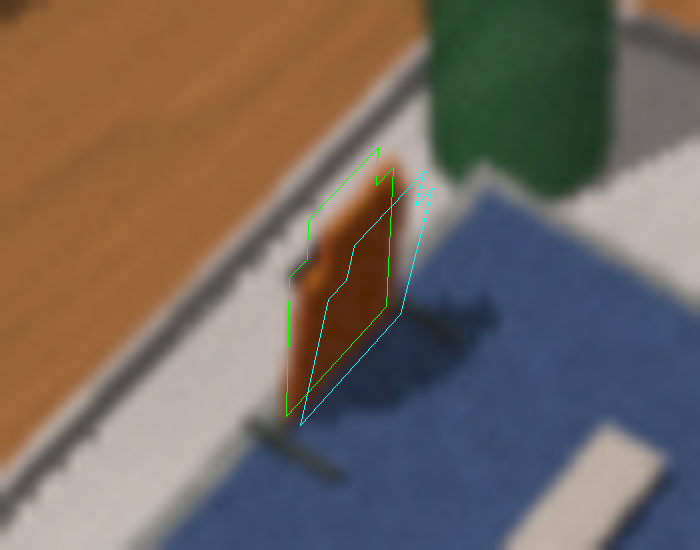

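```bash
cat >> h.py <<'E'
pose=np.load('pose.npy')
SH=.153
def tabpt(r,o,th,sl=0): # case-level (a,z) of tab point radius r, outer offset o
    s=SH-sl-r*np.cos(th)+o*np.sin(th); n=.019+r*np.sin(th)+o*np.cos(th)
    return np.array([s*np.cos(S)-n*np.sin(S), .004+s*np.sin(S)+n*np.cos(S)])
def world(a,y,z):
    x0,y0,w=pose; return np.array([x0+a*np.cos(w)-y*np.sin(w),y0+a*np.sin(w)+y*np.cos(w),z])
def tcpcase(st):
    x0,y0,w=pose; d=np.array(st['tool_pos'])[:2]-[x0,y0]
    return np.array([d[0]*np.cos(w)+d[1]*np.sin(w),-d[0]*np.sin(w)+d[1]*np.cos(w),st['tool_pos'][2]])
def show(st):
    Rm=rot(st['ee_rot']); w=pose[2]; F=np.array(st['force']); ex=np.array([np.cos(w),np.sin(w),0])
    print('t %.2f'%st['time'],'case a,y,z mm',(tcpcase(st)*1000).round(1),'yaw err',round(float(np.arctan2(Rm[1,0],Rm[0,0])-w),4),'Fa,Fy,Fz',(F@ex).round(2),(F@[-ex[1],ex[0],0]).round(2),F[2].round(2),'w',round(st['grip_width'],4))
def delta(st,a,y,z):
    return (rot(st['ee_rot']).T@(world(a,y,z)-st['tool_pos'])/.15).round(4)
E
python3 - <<'E'
from plant import *
from h import *
st=state(); show(st)
for th in (1.75,1.6,1.4,1.2,1.0,.8,.6,.4,.3,.24,.15,.05,0):
    p=tabpt(.042,.002,th); rg=max(tabpt(.0535,.009,th)[0],tabpt(.0585,.009,th)[0])
    print(th,'panel42',(p*1e3).round(1),'ridge max a %.1f'%(rg*1e3),'ridge top z',(tabpt(.056,.009,th)[1]*1e3).round(1),'tip',(tabpt(.078,0,th)*1e3).round(1),'TCP a,z',((max(rg if th>1.1 else 0,p[0])+.0075)*1e3).round(1),((p[1]+.025)*1e3).round(1))
for a,y,z in ((.2,.0,.25),(.2,0,.13)): print(delta(st,a,y,z),world(a,y,z))
print('flat face at r=36',tabpt(.036,.002,0),'r51',tabpt(.0515,.002,0))
E
```

```text
t 1.10 case a,y,z mm [-259.1 -545.4  243.6] yaw err 0.2928 Fa,Fy,Fz 0.1 -0.3 0.04 w 0.0929
1.75 panel42 [143.5 100.9] ridge max a 149.8 ridge top z 115.3 tip [139.4 136.7] TCP a,z 157.3 125.9
1.6 panel42 [137.3 100.3] ridge max a 141.7 ridge top z 115.5 tip [127.8 135.1] TCP a,z 149.2 125.3
1.4 panel42 [129.2  98.1] ridge max a 131.0 ridge top z 113.8 tip [112.9 130.3] TCP a,z 138.5 123.1
1.2 panel42 [121.6  94.4] ridge max a 120.8 ridge top z 109.9 tip [ 99.4 122.7] TCP a,z 129.1 119.4
1.0 panel42 [115.   89.2] ridge max a 111.5 ridge top z 103.9 tip [ 87.6 112.6] TCP a,z 122.5 114.2
0.8 panel42 [109.6  82.8] ridge max a 103.6 ridge top z 96.2 tip [ 78.  100.3] TCP a,z 117.1 107.8
0.6 panel42 [105.5  75.5] ridge max a 97.2 ridge top z 87.0 tip [71.1 86.3] TCP a,z 113.0 100.5
0.4 panel42 [103.   67.5] ridge max a 92.7 ridge top z 76.6 tip [67.1 71.3] TCP a,z 110.5 92.5
0.3 panel42 [102.3  63.3] ridge max a 91.2 ridge top z 71.2 tip [66.2 63.5] TCP a,z 109.8 88.3
0.24 panel42 [102.1  60.8] ridge max a 90.6 ridge top z 67.8 tip [66.1 58.8] TCP a,z 109.6 85.8
0.15 panel42 [102.1  57. ] ridge max a 90.0 ridge top z 62.8 tip [66.4 51.8] TCP a,z 109.6 82.0
0.05 panel42 [102.5  52.9] ridge max a 89.9 ridge top z 57.1 tip [67.5 44.1] TCP a,z 110.0 77.9
0 panel42 [102.8  50.8] ridge max a 90.0 ridge top z 54.3 tip [68.3 40.3] TCP a,z 110.3 75.8
[ 3.9797 -2.5979 -0.0423] [ 0.65089223 -0.02105655  0.25      ]
[ 3.9797 -2.5979  0.7577] [ 0.65089223 -0.02105655  0.13      ]
flat face at r=36 [0.10865479 0.0522093 ] r51 [0.09359905 0.04852491]
```

servo_tool(deltas=[0.25,-0.16,-0.05,0.012,0.5,-0.33,-0.1,0.024,0.75,-0.49,-0.15,0.036,1.0,-0.65,-0.2,0.0466], claw=1, newtons=20)

```text
time: 1.6
tool_pos: [0.3446, -0.4566, 0.274]
ee_rot: [0.0, 0.999, 0.042, 0.0]
force: [1.4, 0.2, 0.5]
grip_width: 0.0577
```

```bash
python3 - <<'E'
from plant import *
from h import *
st=state(); show(st); print(delta(st,.2,.0,.27))
E
```

```text
t 1.60 case a,y,z mm [-142.6 -407.6  274. ] yaw err -0.0021 Fa,Fy,Fz 1.42 0.05 0.52 w 0.0577
[ 2.2783 -2.7222  0.0276]
```

servo_tool(deltas=[0.19,-0.23,0,0,0.38,-0.46,0,0,0.57,-0.69,0,0,0.76,-0.91,0,0])

```text
time: 2.1
tool_pos: [0.4475, -0.3097, 0.2744]
ee_rot: [0.0, 0.999, 0.042, 0.001]
force: [0.8, 0.4, 0.4]
grip_width: 0.0177
```

servo_tool(deltas=[0.23,-0.23,0,0,0.46,-0.46,0,0,0.69,-0.69,0,0,0.9,-0.91,0,0])

```text
time: 2.6
tool_pos: [0.5717, -0.1609, 0.2746]
ee_rot: [0.0, 0.999, 0.042, 0.001]
force: [0.5, 0.2, -0.6]
grip_width: 0.0002
```

servo_tool(deltas=[0.2,-0.23,0,0,0.4,-0.46,0,0,0.6,-0.69,0,0,0.7,-0.91,0,0,0.7,-0.91,0,0])

```text
time: 3.22
tool_pos: [0.6654, -0.0108, 0.2741]
ee_rot: [-0.001, 0.999, 0.046, 0.001]
force: [-0.2, -1.1, 0.4]
grip_width: 0.0009
```

```bash
python3 - <<'E'
from plant import *
from h import *
st=state(); show(st); print(delta(st,.185,.0,.22),delta(st,.185,.0,.125))
E
```

```text
t 3.23 case a,y,z mm [215.3   8.9 274.1] yaw err 0.0057 Fa,Fy,Fz -0.31 -1.09 0.38 w 0.0009
[-0.2029  0.0594  0.3599] [-0.2039  0.0611  0.9932]
```

servo_tool(deltas=[-0.2,0.05,0.25,0,-0.2,0.05,0.5,0,-0.2,0.05,0.75,0,-0.2,0.05,0.95,0,-0.2,0.05,0.99,0])

```text
time: 3.85
tool_pos: [0.6346, -0.0224, 0.1236]
ee_rot: [-0.001, 0.999, 0.045, -0.002]
force: [-0.5, 0.3, 0.1]
grip_width: 0.0008
```

```bash
python3 - <<'E'
from plant import *
from h import *
for n in ("side","top"):
    im=grab_frame(n)[:,:,::-1]; u=proj(camera_params(n),world(.16,0,.1))[0].astype(int)
    cv2.imwrite(f'pics/{n}1.png',cv2.resize(im[u[1]-45:u[1]+45,u[0]-60:u[0]+60],None,fx=6,fy=6,interpolation=cv2.INTER_CUBIC))
st=state(); show(st)
for a,z in ((.156,.125),(.1385,.1225),(.129,.119)): print(delta(st,a,.003,z))
E
```

```text
t 3.95 case a,y,z mm [185.3   0.5 125.6] yaw err 0.0044 Fa,Fy,Fz 0.34 -0.45 0.86 w 0.0009
[-0.1956 -0.0172  0.0037]
[-0.3122 -0.0177  0.0202]
[-0.3756 -0.018   0.0435]
```

View pics/side1.png

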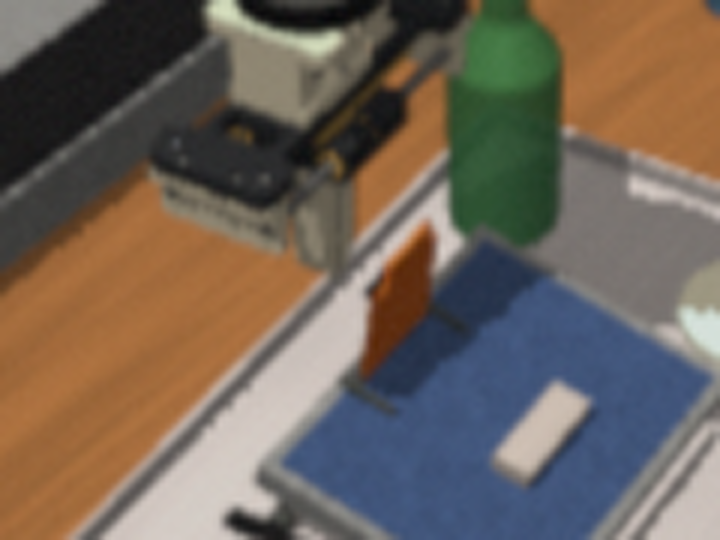

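View pics/top1.png

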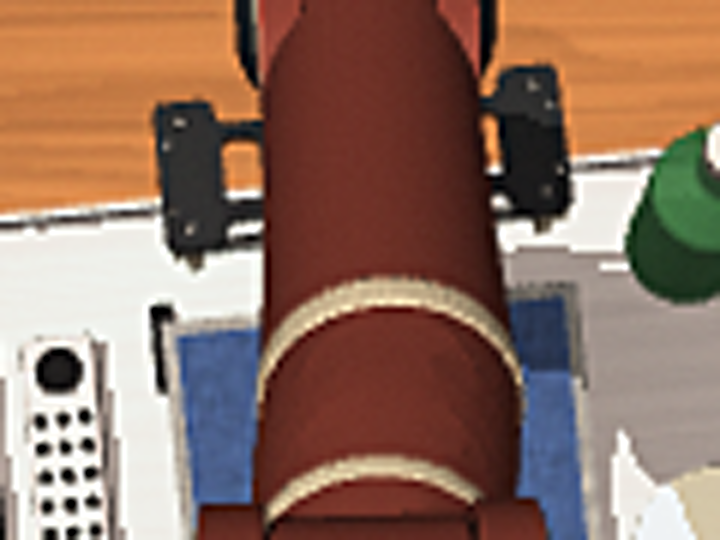

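The side picture shows the closed fingers behind the tab (tip at ~(335,275) in the zoom), clear of the tab and the bottle. I'll start pushing.

servo_tool(deltas=[-0.07,-0.01,0,0,-0.14,-0.01,0,0,-0.19,-0.01,0,0,-0.23,-0.01,0,0,-0.26,-0.01,0.01,0,-0.29,-0.01,0.02,0,-0.32,-0.01,0.02,0,-0.35,-0.01,0.03,0])

```text
time: 4.95
tool_pos: [0.5838, -0.025, 0.121]
ee_rot: [-0.001, 0.999, 0.045, 0.001]
force: [-0.3, -0.5, -0.9]
grip_width: 0.0003
```

```bash
cat > look.py <<'E'
from plant import *
from h import *
import sys
k=sys.argv[1]
n="side"
im=grab_frame(n)[:,:,::-1]; u=proj(camera_params(n),world(.13,0,.09))[0].astype(int)
cv2.imwrite(f'pics/{n}{k}.png',cv2.resize(im[u[1]-45:u[1]+45,u[0]-60:u[0]+60],None,fx=6,fy=6,interpolation=cv2.INTER_CUBIC))
st=state(); show(st)
for s in sys.argv[2:]:
    a,z=map(float,s.split(',')); print(s,delta(st,a/1e3,.003,z/1e3))
E
python3 look.py 2 122.5,114 117,107.5 113,100 110.5,92.5 109.6,86
```

```text
t 5.00 case a,y,z mm [132.    1.8 120.7] yaw err 0.0044 Fa,Fy,Fz 0.16 0.13 0.19 w 0.0006
122.5,114 [-0.063  -0.008   0.0446]
117,107.5 [-0.0997 -0.008   0.0879]
113,100 [-0.1264 -0.008   0.1379]
110.5,92.5 [-0.143  -0.008   0.1879]
109.6,86 [-0.149  -0.0079  0.2312]
```

View pics/side2.png

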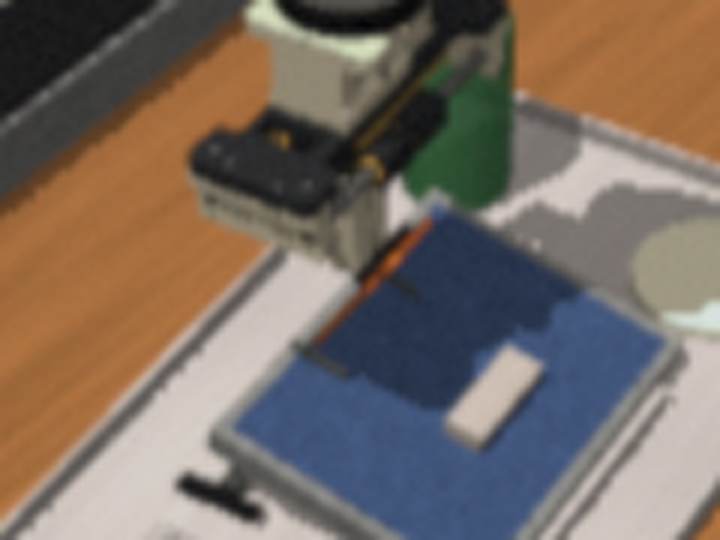

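The tab is leaning over, nearly edge-on at ~(370,280), with the finger on it. I'll continue along the arc.

servo_tool(deltas=[-0.03,-0.01,0.02,0,-0.06,-0.01,0.045,0,-0.08,-0.01,0.065,0,-0.1,-0.01,0.09,0,-0.113,-0.01,0.115,0,-0.125,-0.01,0.14,0,-0.135,-0.01,0.165,0,-0.143,-0.01,0.19,0])

```text
time: 6.0
tool_pos: [0.5616, -0.0254, 0.092]
ee_rot: [-0.001, 0.999, 0.045, 0.0]
force: [1.6, 0.7, -0.3]
grip_width: 0.0003
```

```bash
python3 look.py 3 109.6,86 110,82 110.5,80 111,78
```

```text
t 6.05 case a,y,z mm [110.1   3.4  91.6] yaw err 0.0045 Fa,Fy,Fz 0.36 -0.19 0.53 w 0.0003
109.6,86 [-0.0031  0.0025  0.0371]
110,82 [-0.0004  0.0026  0.0637]
110.5,80 [0.0029 0.0027 0.0771]
111,78 [0.0062 0.0027 0.0904]
```

View pics/side3.png

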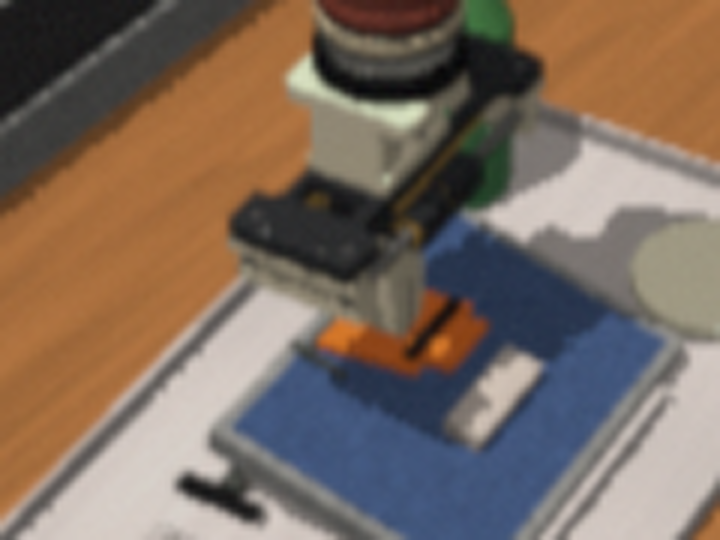

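The tab is nearly flat, with the ridge at ~(435,325) just ahead of the finger. Next I'll press down gently.

servo_tool(deltas=[0,0,0.02,0,0,0,0.04,0,0,0,0.055,0,0.002,0,0.065,0,0.003,0,0.075,0,0.003,0,0.082,0,0.003,0,0.088,0,0.003,0,0.088,0])

```text
time: 7.05
tool_pos: [0.5611, -0.0254, 0.0794]
ee_rot: [-0.001, 0.999, 0.045, -0.001]
force: [-3.6, -0.0, 9.5]
grip_width: 0.0006
```

```bash
python3 look.py 4 110,78 110,76; python3 -c "
from plant import *
from h import *
for _ in range(2): grab_frame('side'); show(state())"
```

```text
t 7.10 case a,y,z mm [110.1   3.3  79.4] yaw err 0.0043 Fa,Fy,Fz -2.9 0.33 10.19 w 0.0006
110,78 [-0.0009  0.0023  0.009 ]
110,76 [-0.0009  0.0023  0.0224]
t 7.15 case a,y,z mm [110.1   3.3  79.4] yaw err 0.0043 Fa,Fy,Fz -3.83 0.66 8.23 w 0.0005
t 7.20 case a,y,z mm [110.1   3.3  79.4] yaw err 0.0043 Fa,Fy,Fz -4.22 -0.01 9.55 w 0.0005
```

View pics/side4.png

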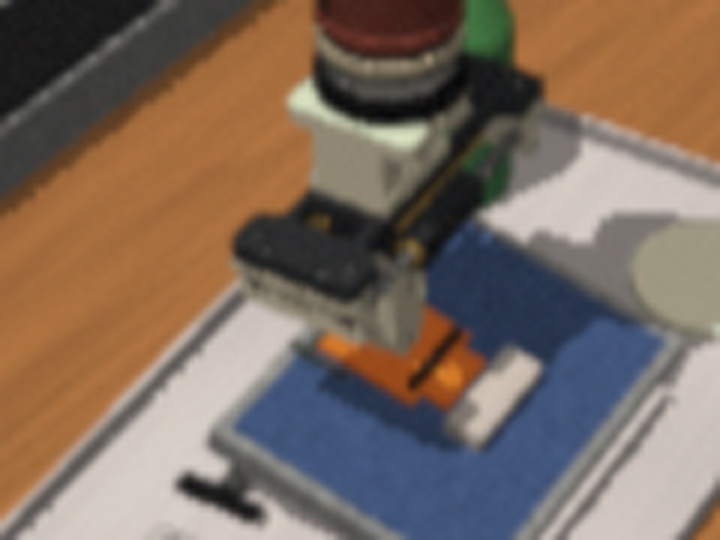

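Tab is flat: the contact height of 79.4 mm matches the model. The tongue's end is at the lip (~(465,395)) and I'm pressing at about 9 N. Now I'll slide along the cover, keeping the press on.

servo_tool(deltas=[-0.01,0,0.0085,0,-0.02,0,0.011,0,-0.03,0,0.0135,0,-0.04,0,0.016,0,-0.05,0,0.0185,0,-0.06,0,0.021,0,-0.07,0,0.0235,0,-0.08,0,0.026,0])

```text
time: 8.2
tool_pos: [0.5536, -0.0261, 0.0776]
ee_rot: [-0.001, 0.999, 0.045, 0.005]
force: [2.5, 0.2, 7.9]
grip_width: 0.0005
```

```bash
python3 look.py 5 
```

```text
t 8.25 case a,y,z mm [102.3   3.3  77.6] yaw err 0.0046 Fa,Fy,Fz 2.36 -0.02 8.92 w 0.0006
```

View pics/side5.png

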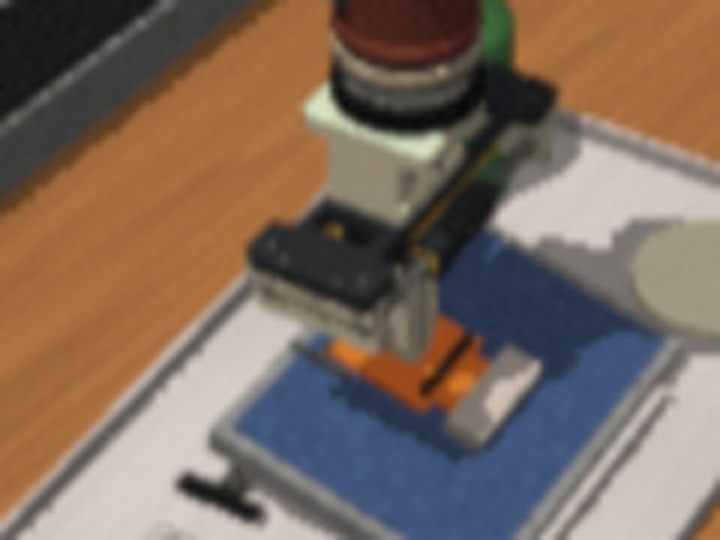

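The tab is sliding with the finger, and the tongue is now going under the lip (~(470,390)). I'll continue.

servo_tool(deltas=[-0.025,0,0.0085,0,-0.035,0,0.012,0,-0.045,0,0.0165,0,-0.055,0,0.019,0,-0.065,0,0.0215,0,-0.075,0,0.024,0,-0.085,0,0.0265,0,-0.09,0,0.028,0])

```text
time: 9.25
tool_pos: [0.5431, -0.027, 0.075]
ee_rot: [-0.001, 0.999, 0.045, 0.008]
force: [2.5, -0.0, 8.8]
grip_width: 0.0003
```

```bash
python3 look.py 6 
```

```text
t 9.30 case a,y,z mm [92.   3.4 74.9] yaw err 0.0048 Fa,Fy,Fz 1.76 -0.02 9.11 w 0.0007
```

View pics/side6.png

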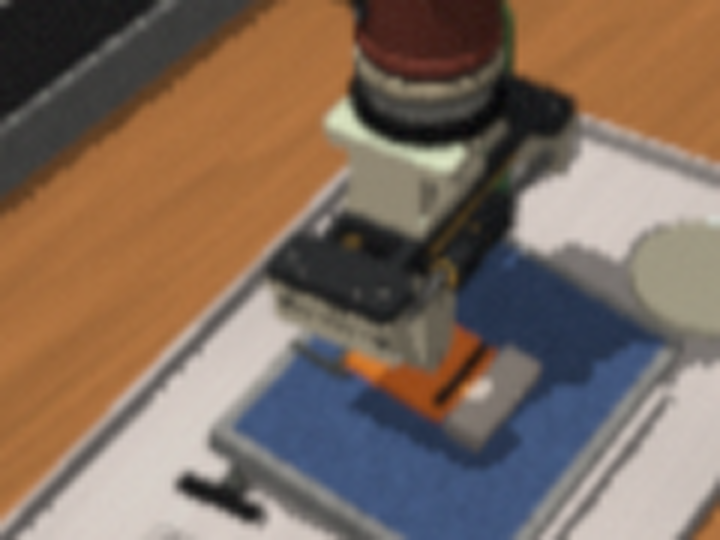

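The tongue is under the lip and the panel edge is almost at it. I'll push further until the finger meets the stop.

servo_tool(deltas=[-0.025,0,0.0085,0,-0.04,0,0.013,0,-0.05,0,0.0165,0,-0.06,0,0.019,0,-0.07,0,0.0215,0,-0.08,0,0.024,0,-0.09,0,0.0265,0,-0.1,0,0.029,0])

```text
time: 10.3
tool_pos: [0.5336, -0.0279, 0.0725]
ee_rot: [-0.001, 0.999, 0.046, 0.015]
force: [5.3, 0.3, 8.1]
grip_width: 0.0004
```

```bash
python3 look.py 7 
```

```text
t 10.35 case a,y,z mm [82.6  3.3 72.5] yaw err 0.0053 Fa,Fy,Fz 4.7 0.9 8.15 w 0.0007
```

View pics/side7.png

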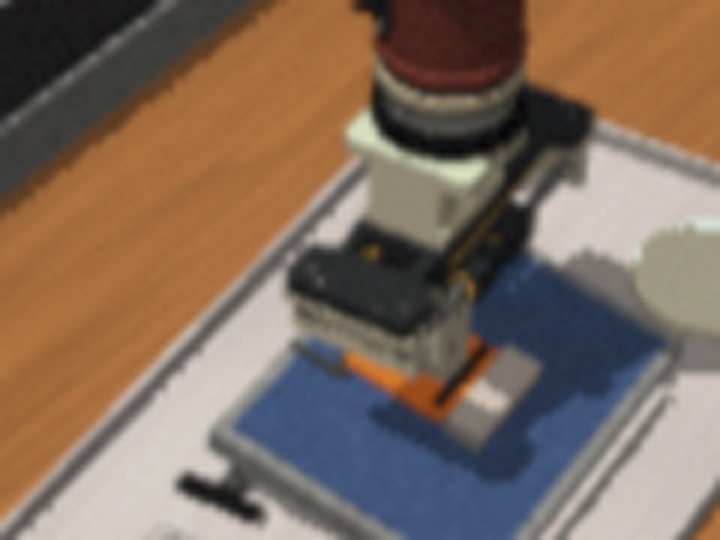

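The ridge hasn't moved since the last picture (~(465,375)), while the finger slid up to it, so the tab seems to be at its stop. One last small push against the ridge should confirm that.

servo_tool(deltas=[-0.03,0,0.0085,0,-0.045,0,0.011,0,-0.06,0,0.013,0,-0.06,0,0.013,0])

```text
time: 10.85
tool_pos: [0.5316, -0.0281, 0.0725]
ee_rot: [-0.001, 0.999, 0.046, 0.022]
force: [5.7, 0.6, 3.6]
grip_width: 0.0006
```

```bash
python3 look.py 8 
```

```text
t 10.90 case a,y,z mm [80.6  3.2 72.5] yaw err 0.0059 Fa,Fy,Fz 5.96 -0.04 6.02 w 0.0007
```

The ridge is blocking the finger and the tab is at its stop. I'll back off slightly and lift away.

servo_tool(deltas=[0.01,0,-0.03,0,0.02,0,-0.1,0,0.02,0,-0.25,0,0.02,0,-0.45,0,0.02,0,-0.7,0,0.02,0,-0.9,0,0.02,0,-0.95,0,0.02,0,-0.95,0])

```text
time: 11.9
tool_pos: [0.5274, -0.0285, 0.2145]
ee_rot: [-0.001, 0.999, 0.046, 0.022]
force: [-0.7, 0.6, 0.2]
grip_width: 0.0008
```

```bash
python3 look.py 9; python3 - <<'E'
from plant import *
from h import *
n='side'; im=cv2.imread('pics/side0.png'); 
im=grab_frame(n)[:,:,::-1]; u=proj(camera_params(n),world(.08,0,.04))[0].astype(int)
im2=cv2.resize(im[u[1]-35:u[1]+35,u[0]-45:u[0]+45],None,fx=8,fy=8,interpolation=cv2.INTER_CUBIC)
for sl,col in ((.018,(0,255,0)),(.010,(255,255,0))):
    P=[]
    for y in (.024,-.024): a,z=tabpt(.056,.009,0,sl); P.append(world(a,y,z))
    cv2.polylines(im2,[((proj(camera_params(n),P)-[u[0]-45,u[1]-35])*8+4).astype(int)],False,col,1)
cv2.imwrite('pics/side9b.png',im2)
E
```

```text
t 11.95 case a,y,z mm [ 76.1   3.3 213.8] yaw err 0.0057 Fa,Fy,Fz -0.55 0.25 -0.05 w 0.0003
```

View pics/side9b.png

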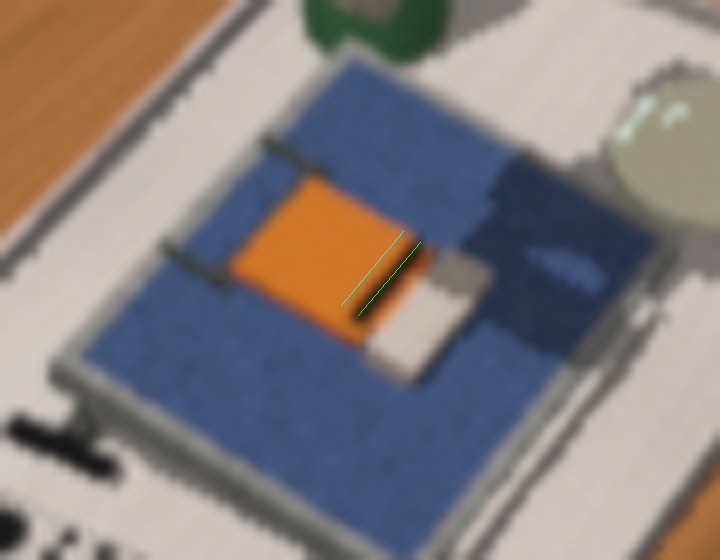

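With the finger away, the tab stays flat with its tongue under the lip. The ridge at ~(388,280) lies on the green 18 mm line or slightly past it. I'll check that nothing else has moved, then hand in.

```bash
python3 - <<'E'
from plant import *
from h import *
c=camera_params('side')
a=cv2.imread('pics/side0.png'); b=grab_frame('side')[:,:,::-1].copy(); cv2.imwrite('pics/side_end.png',b)
u=proj(c,world(.08,0,.04))[0].astype(int)
# patch shifts: remotes / left-front corner, bottle
for nm,(a0,y0,z0) in dict(corner_left_front=(0,.11,.02),corner_left_rear=(.16,.11,.055),remote_s=(.08,.17,.02),bottle=(.17,-.162,.09)).items():
    v=proj(c,world(a0,y0,z0))[0].astype(int); s=9; w=15
    T=a[v[1]-s:v[1]+s,v[0]-s:v[0]+s]; W=b[v[1]-w:v[1]+w,v[0]-w:v[0]+w]
    r=cv2.matchTemplate(W,T,cv2.TM_CCOEFF_NORMED); _,m,_,l=cv2.minMaxLoc(r); print(nm,'shift px',l[0]-(w-s),l[1]-(w-s),round(m,2))
show(state()); job_done()
E
```

```text
corner_left_front shift px 0 0 0.99
corner_left_rear shift px 0 0 0.99
remote_s shift px 0 0 1.0
bottle shift px 0 -6 0.6
t 12.05 case a,y,z mm [ 76.1   3.3 213.4] yaw err 0.0058 Fa,Fy,Fz 0.18 0.13 0.43 w 0.0007
the job is handed in; nothing more can be done
```

View pics/side_end.png

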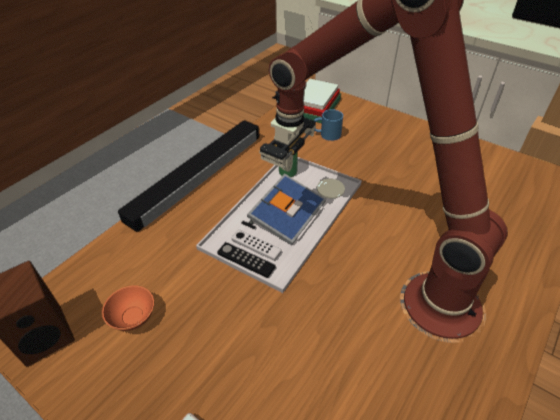

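The tablet case is closed and the job was handed in at 12.05 s, within the 43 s limit. With the fingers shut, I pushed the tab over from behind and pressed it flat at about 9 N while it was still drawn back. I then slid it along the cover until its ridge stopped the finger, and lifted away.

**Last checks**
- **Tab:** with the finger off it, the tab lay flat with its tongue beneath the lip. In the side picture its ridge sat on the predicted 18 mm line or slightly past it. I judged the tab and slide values from pictures, contact height and force, not from a joint reading.
- **Forces:** the highest reading I took was about 11 N. At hand-in the tool was about 0.15 m above the case, with only sensor noise left.
- **Case and silver remote:** two case corners and the silver remote showed no shift in the side picture.
- **Bottle:** this check was inconclusive. The image match gave a 6-pixel shift with a weak score of 0.60, because the gripper hides most of the bottle in the final picture. Its visible base is where it stood, and no force reading suggested the arm touched it.
- **Other things:** I did not measure the black remote, coaster, mug or bowl. By eye they look unmoved in the last picture.

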